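# Gauge the flange bores and sort them

### The arm

A 6-joint arm with a two-finger parallel gripper is mounted at the origin on the work surface. World frame = base frame: x ahead of the robot, y to its left, z up, the work surface at z = 0. Lengths are in m, angles in rad, forces in N, time in s.
With the tool pointing down it reaches from about 0.3 to 0.775 m from the base axis. Payload 14.6 kg.
Tool frame: the origin (TCP) lies at the centre of the arm's flange, where the gripper is bolted on; the fingertips stand 199 mm ahead of it and the grasp point (between the pads) lies ctrl.tcp_to_grasp ahead of it (ctrl.tcp_to_grasp is the distance from the TCP to the grasp point, in m); z points along the fingers, y is the line along which they close (so a half turn about z gives the same grasp; the last joint's range is limited). The gripper opens to 94 mm and grips with 3 to 60 N. Pads are 16 mm wide; open, the fingers measure 119 mm over their backs; the gripper's body (75 mm by 177 mm) begins 78 mm behind the grasp point.
Start: joints at [1.277, 0.3, 1.521, -0, 1.321, -0.067], TCP at [0.124, 0.536, 0.405] pointing down, gripper open.
Joint ranges: [-3.03, 3.03], [-0.79, 2.21], [0.23, 2.52], [-1.04, 4.18], [0, 3.07], [-2.55, 2.55]. Speed limits (rad/s): [2.22, 2.22, 2.57, 3.14, 3.14, 3.14].

### API

Orientations are given as [roll, pitch, yaw] about the fixed x, y, z axes, in that order (R = Rz(yaw) Ry(pitch) Rx(roll)).
In Python, from station import ctrl gives the robot as it stands. The module is installed in compiled form; this text tells all that it offers.
- The arm moves only by the shell command python3 -m jog 'ROWS' [OPENING] [FORCE]. ROWS is JSON, a list of rows, each a list of 6 numbers: the shift along the tool's x, y, z in cm, then the turn, a rotation vector about the tool's x, y, z in rad. In form: [[tx, ty, tz, ax, ay, az], ...]. A call has 1 to 8 rows; each row is the pose to reach, as a shift and turn from the pose commanded when the call began, along the tool's axes at that moment; what a row does not reach only later rows make up. A row lasts 1/10 s, in which the tool goes at most 50 mm and 8.59 degrees, less where a joint would pass 70% of its speed; a pose out of reach is approached as far as the arm can. A call with a gripper value outside its range is refused whole. OPENING is the opening in per cent of the stroke, from 0 (shut) to 100 (fully open), set as the call begins (- or left out, the last holds). The fingers move at their own pace and stop on an object; FORCE is the grip in N (left out, the last holds). Time passes only in rows, so rows that repeat a pose let the fingers close. It gives the time, the measured TCP pose, the force, the opening and the grip force at its end, in the units of the state.
- ctrl.get_obs(): the state, without advancing time (a new reading comes with each control period).
- ctrl.camera(name): name is "scene" or "top"; returns a dict with "img" (384x512x3 uint8, blue, green, red), "intrinsics" (3x3 intrinsics, pixels), "R" (3x3) and "t" (3): a world point X has camera coordinates R X + t. Camera axes: x right, y down, z forward; pixel columns grow to the right and rows downward; lengths in m; the calibration is good to about 2 mm. A picture is of the moment at which its call begins. There is no depth.
- ctrl.hand_in(): hands the job in; it is judged then, once.
The state is a dict: "time_s": time; "qpos": joint angles; "joint_vel": joint speeds; "tau": joint torques, N m; "ee_pos": TCP position; "eef_rot": TCP orientation; "force": force on the tool from outside, world axes, zero at the start; "moment": the same for the moment, N m; "grip_width": finger opening in m; "grip_force": force on a finger pad.
Only numpy, scipy, OpenCV 4.12 (cv2) and the standard library are available. Lean on these libraries where they do the work, as an engineer would, in place of code of your own. Each camera call takes 0.05 s, during which the arm holds its last target. There are 200 camera calls.

### The job

Two or three alloy flanges are in the blue rack: press down on the open end of each and draw it out on to the bench in front, wholly clear of the rack (do not use the gauge inside the rack). Once all are out, try the plug gauge in every bore, in order from the left bay's flange to the right bay's: push it straight down until it passes through or plainly stops on the mouth. Finish with the gauge upright in its orange stand, the flanges it passed lying in the green tray and those that stopped it lying in the red tray (stacking is fine), and nothing else disturbed.

Things in the scene. Friction and masses are not known exactly. Their poses are not given: they have to be found in the camera images.
- rack: blue rack fixed on the bench, no floor. Origin on the bench under the middle bay's centre; x to its closed back, y left. Three bays, centres at y +85 (left), 0, -85 mm (right), 49 mm wide; walls 24 mm high from x -47 to +51 mm, back wall at +50 mm, 30 mm high; a hood (top 24 mm high) covers x > -6 mm, so the front 40 mm of each flange is open above. Bench clear for 150 mm in front
- stand: orange round cup on a dark disc 68 mm across, fixed; origin at its centre on the bench, cup 42 mm across, 34 mm high, bore 24 mm across and open at the top, its floor 4 mm above the bench: the gauge's pin hangs in it and the gauge's brass collar rests on the rim
- gauge_grip (a point): plug gauge: a steel pin 16 mm across and 30 mm long at the bottom with a 2 mm chamfer, then a brass collar 29 mm across and 4 mm high, then a red round handle 24 mm across and 56 mm high; 90 mm overall, 120 g. This point is the middle of the handle, 62 mm above the pin's tip; z points up the handle
- gauge_tip (a point): the centre of the plug gauge pin's lower end
- tray_ok: green open tray, fixed, 130 x 170 mm (x, y) outside, 26 mm high, walls and floor 4 mm; origin at its centre on the bench
- tray_bad: red open tray, same size and origin as the green one
- parts_tin: bystander: dark steel tin of old parts, fixed, 110 x 140 x 35 mm (x, y, z), origin at its centre on the bench
- flange1a_mid (a point): alloy flange of the left bay (of 1a and 1b just one is there, the other None): 92 x 44 x 12 mm (x, y, z), 110 g, plain bore through the centre of a 44 mm square middle, round ears 32 mm wide at the ends. Smooth; slides when pressed with about 15 N and drawn. Point: centre of the bore, half-way up; in the rack its x is the rack's. The gauge either goes down the bore to the bench, or stops within 3 mm of the top face
- flange1b_mid (a point): alloy flange of the left bay (of 1a and 1b just one is there, the other None): 92 x 44 x 12 mm (x, y, z), 110 g, plain bore through the centre of a 44 mm square middle, round ears 32 mm wide at the ends. Smooth; slides when pressed with about 15 N and drawn. Point: centre of the bore, half-way up; in the rack its x is the rack's. The gauge either goes down the bore to the bench, or stops within 3 mm of the top face
- flange2a_mid (a point): alloy flange of the middle bay (of 2a and 2b at most one is there, the other None): 92 x 44 x 12 mm (x, y, z), 110 g, plain bore through the centre of a 44 mm square middle, round ears 32 mm wide at the ends. Smooth; slides when pressed with about 15 N and drawn. Point: centre of the bore, half-way up; in the rack its x is the rack's. The gauge either goes down the bore to the bench, or stops within 3 mm of the top face
- flange2b_mid (a point): alloy flange of the middle bay (of 2a and 2b at most one is there, the other None): 92 x 44 x 12 mm (x, y, z), 110 g, plain bore through the centre of a 44 mm square middle, round ears 32 mm wide at the ends. Smooth; slides when pressed with about 15 N and drawn. Point: centre of the bore, half-way up; in the rack its x is the rack's. The gauge either goes down the bore to the bench, or stops within 3 mm of the top face
- flange3a_mid (a point): alloy flange of the right bay (of 3a and 3b just one is there, the other None): 92 x 44 x 12 mm (x, y, z), 110 g, plain bore through the centre of a 44 mm square middle, round ears 32 mm wide at the ends. Smooth; slides when pressed with about 15 N and drawn. Point: centre of the bore, half-way up; in the rack its x is the rack's. The gauge either goes down the bore to the bench, or stops within 3 mm of the top face
- flange3b_mid (a point): alloy flange of the right bay (of 3a and 3b just one is there, the other None): 92 x 44 x 12 mm (x, y, z), 110 g, plain bore through the centre of a 44 mm square middle, round ears 32 mm wide at the ends. Smooth; slides when pressed with about 15 N and drawn. Point: centre of the bore, half-way up; in the rack its x is the rack's. The gauge either goes down the bore to the bench, or stops within 3 mm of the top face
- screwdriver: bystander: red-handled screwdriver, 190 mm long, lying in front of the rack, nearest the robot; origin in its own frame
- wrench: bystander: steel wrench, 170 mm, lying at the back left; origin in its own frame
- jar: bystander: amber jar 60 mm across, 85 mm high, behind the rack; origin in its own frame
- oil_can: bystander: yellow can 60 mm across, 120 mm high, behind the rack; origin in its own frame
- socket: bystander: steel socket, 28 mm across, 30 mm high, standing on the left; origin in its own frame
- spark_plug: bystander: spark plug 24 mm across, 55 mm high, standing on the right; origin in its own frame
- bearing: bystander: steel ring 44 mm across, 12 mm high, at the back right, not always there; origin in its own frame
- gauge: the whole plug gauge; origin at the pin's tip
Not all that is in view belongs to the job. What is shaped like the part that bears flange2b_mid but black, pink or purple is not meant.

How it is judged:
On the way, in this order (a step that is already met when the one before it is completed fails the run):
1. every flange is drawn out clear of the rack, its bore at least 85 mm in front of the middle of its bay (x of each of flange1a_mid, flange1b_mid, flange2a_mid, flange2b_mid, flange3a_mid, flange3b_mid in the frame of rack below -0.085 m), for 0.2 s.
2. the gauge is tried in the bore of the flange from the left bay: 8 mm or more down a bore it passes, or pressed (over 1 N) on the mouth of one it does not, within 4 mm of centre (((x of gauge_tip in the frame of flange1a_mid between -0.004 and 0.004 m and y of gauge_tip in the frame of flange1a_mid between -0.004 and 0.004 m and z of gauge_tip in the frame of flange1a_mid below -0.002 m) or (x of gauge_tip in the frame of flange1b_mid between -0.004 and 0.004 m and y of gauge_tip in the frame of flange1b_mid between -0.004 and 0.004 m and z of gauge_tip in the frame of flange1b_mid between 0.002 and 0.008 m and contact force between gauge and flange1b above 1 N))), for 0.1 s.
3. the gauge is tried in the bore of the flange from the middle bay: 8 mm or more down a bore it passes, or pressed (over 1 N) on the mouth of one it does not, within 4 mm of centre (((x of gauge_tip in the frame of flange2a_mid between -0.004 and 0.004 m and y of gauge_tip in the frame of flange2a_mid between -0.004 and 0.004 m and z of gauge_tip in the frame of flange2a_mid below -0.002 m) or (x of gauge_tip in the frame of flange2b_mid between -0.004 and 0.004 m and y of gauge_tip in the frame of flange2b_mid between -0.004 and 0.004 m and z of gauge_tip in the frame of flange2b_mid between 0.002 and 0.008 m and contact force between gauge and flange2b above 1 N))), for 0.1 s.
4. the gauge is tried in the bore of the flange from the right bay: 8 mm or more down a bore it passes, or pressed (over 1 N) on the mouth of one it does not, within 4 mm of centre (((x of gauge_tip in the frame of flange3a_mid between -0.004 and 0.004 m and y of gauge_tip in the frame of flange3a_mid between -0.004 and 0.004 m and z of gauge_tip in the frame of flange3a_mid below -0.002 m) or (x of gauge_tip in the frame of flange3b_mid between -0.004 and 0.004 m and y of gauge_tip in the frame of flange3b_mid between -0.004 and 0.004 m and z of gauge_tip in the frame of flange3b_mid between 0.002 and 0.008 m and contact force between gauge and flange3b above 1 N))), for 0.1 s.
At the end, for the whole second after the job is handed in: Passed flanges lie (tilt under 0.35 rad), still, in the green tray, the others in the red one (centre within 55 mm in the tray's x, 70 mm in y, below 55 mm); the gauge is in its stand, within 0.12 rad of upright, tip within 8 mm of the axis and below 8 mm (x of flange1a_mid in the frame of tray_ok between -0.055 and 0.055 m and y of flange1a_mid in the frame of tray_ok between -0.07 and 0.07 m and height (world z) of each of flange1a_mid, flange1b_mid, flange2a_mid, flange2b_mid, flange3a_mid, flange3b_mid below 0.055 m and angle between each of flange1a_mid, flange1b_mid, flange2a_mid, flange2b_mid, flange3a_mid, flange3b_mid's own z axis and vertical below 0.35 rad and linear speed of each of flange1a, flange1b, flange2a, flange2b, flange3a, flange3b below 0.02 m/s and x of flange1b_mid in the frame of tray_bad between -0.055 and 0.055 m and y of flange1b_mid in the frame of tray_bad between -0.07 and 0.07 m and x of flange2a_mid in the frame of tray_ok between -0.055 and 0.055 m and y of flange2a_mid in the frame of tray_ok between -0.07 and 0.07 m and x of flange2b_mid in the frame of tray_bad between -0.055 and 0.055 m and y of flange2b_mid in the frame of tray_bad between -0.07 and 0.07 m and x of flange3a_mid in the frame of tray_ok between -0.055 and 0.055 m and y of flange3a_mid in the frame of tray_ok between -0.07 and 0.07 m and x of flange3b_mid in the frame of tray_bad between -0.055 and 0.055 m and y of flange3b_mid in the frame of tray_bad between -0.07 and 0.07 m and horizontal distance between gauge_tip and stand below 0.008 m and angle between gauge_grip's own z axis and vertical below 0.12 rad and height (world z) of gauge_tip below 0.008 m); the robot touches nothing.
It fails at once if a bystander is moved more than 30 mm (distance of any of screwdriver, wrench, jar, oil_can, socket, spark_plug, bearing from where it was at the start of the episode above 0.03 m).
It fails at once if the gauge touches a flange that is still in the rack ((contact force between gauge and flange1a above 0.5 N and x of flange1a_mid in the frame of rack above -0.03 m and height (world z) of flange1a_mid below 0.02 m) or (contact force between gauge and flange1b above 0.5 N and x of flange1b_mid in the frame of rack above -0.03 m and height (world z) of flange1b_mid below 0.02 m) or (contact force between gauge and flange2a above 0.5 N and x of flange2a_mid in the frame of rack above -0.03 m and height (world z) of flange2a_mid below 0.02 m) or (contact force between gauge and flange2b above 0.5 N and x of flange2b_mid in the frame of rack above -0.03 m and height (world z) of flange2b_mid below 0.02 m) or (contact force between gauge and flange3a above 0.5 N and x of flange3a_mid in the frame of rack above -0.03 m and height (world z) of flange3a_mid below 0.02 m) or (contact force between gauge and flange3b above 0.5 N and x of flange3b_mid in the frame of rack above -0.03 m and height (world z) of flange3b_mid below 0.02 m)).
Of flange1a, flange1b only 1 to 1 are there at a start; the rules pass over those that are not, and their reading is None.
Of flange2a, flange2b, bearing only 1 to 1 are there at a start; the rules pass over those that are not, and their reading is None.
Of flange3a, flange3b only 1 to 1 are there at a start; the rules pass over those that are not, and their reading is None.
At some moment in a run one of flange1a, flange1b, flange2a, flange2b, flange3a, flange3b may be knocked a few centimetres aside while the robot is not near it.
It also fails if it takes over 210 s, if anything falls off the work surface, if the arm or the gripper's body presses on something with over 40 N, if the wrist force passes 120 N, or if a joint passes its speed limit or range.

## Working session

There is one attempt and no reset: what is moved stays moved. The work goes in short steps, Python scripts to look and compute and a shell command to move; the robot and the scene stay as the last step left them, time stands still between calls to the robot, and variables do not carry over. Pictures are saved under pics/ and viewed, at most 14 in all, crops included, and the job is handed in when it is done.

```bash
ls; mkdir -p pics; python3 - <<'E'
from station import ctrl
import cv2
print(ctrl.get_obs(), ctrl.tcp_to_grasp)
for n in("scene","top"):
    c=ctrl.camera(n); cv2.imwrite(f"pics/{n}0.png",c["img"]); print(n,c["intrinsics"],c["R"],c["t"])
E
```

```text
pics
{'time_s': 0.0, 'qpos': array([ 1.27737755e+00,  3.00488289e-01,  1.52157586e+00,  8.88828780e-06,
        1.32069644e+00, -6.65640498e-02]), 'joint_vel': array([-8.43703680e-04,  3.21259593e-04,  1.31408742e-03,  6.55199517e-05,
        7.92119441e-04,  1.36489120e-04]), 'tau': array([-1.95786786e-03, -5.31796038e+01, -3.52743423e+01,  7.07262894e-02,
        2.41380930e-02, -2.01233240e-05]), 'ee_pos': array([0.12367751, 0.5358852 , 0.40407897]), 'eef_rot': array([-3.14042787e+00, -8.62754958e-05,  2.91473568e+00]), 'force': array([0.62826582, 0.15898337, 0.10995396]), 'moment': array([ 0.00677645, -0.04494751, -0.04012147]), 'grip_force': 0.0, 'grip_width': 0.09369794747643982} 0.1804
scene [[429.85135452   0.         252.98098068]
 [  0.         429.85135452 197.65946202]
 [  0.           0.           1.        ]] [[ 0.69490474  0.71879638  0.02095614]
 [ 0.44909702 -0.41104091 -0.79332039]
 [-0.561622    0.56069344 -0.60844359]] [-0.38354706 -0.21932473  1.36567044]
top [[408.9294702    0.         247.40849318]
 [  0.         408.9294702  190.41697619]
 [  0.           0.           1.        ]] [[ 0.01448871 -0.99954613  0.02641241]
 [-0.9981786  -0.01600589 -0.05816614]
 [ 0.0585625  -0.02552155 -0.99795746]] [-0.03299265  0.5892372   1.02094037]
```

View pics/scene0.png

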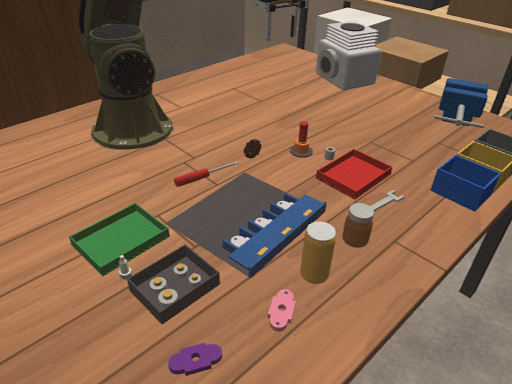

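View pics/top0.png

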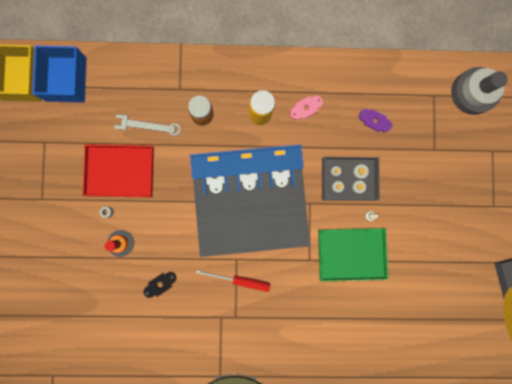

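The pictures show three flanges in the rack: white ears at top-view (216,184), (249,181) and (282,179). The gauge is in its stand at about (115,244), the red tray at (119,171) and the green tray at (353,254). I'll measure these next.

```bash
cat > h.py <<'E'
from station import ctrl
import cv2, numpy as np
from scipy.spatial.transform import Rotation as Ro
def ray(c,uv,z):
    K,R,t=c["intrinsics"],c["R"],c["t"]; o=-R.T@t
    d=R.T@np.linalg.inv(K)@np.array([uv[0],uv[1],1.]); return o+d*(z-o[2])/d[2]
def two(c1,p1,c2,p2):
    A=[];b=[]
    for c,p in((c1,p1),(c2,p2)):
        o=ray(c,p,0.5); d=o-ray(c,p,0); d/=np.linalg.norm(d); P=np.eye(3)-np.outer(d,d); A.append(P); b.append(P@o)
    return np.linalg.lstsq(np.vstack(A),np.hstack(b),rcond=None)[0]
def proj(c,X):
    p=c["intrinsics"]@(c["R"]@np.array(X)+c["t"]); return p[:2]/p[2]
def hsv(c): return cv2.cvtColor(c["img"],cv2.COLOR_BGR2HSV)
def mask(c,lo,hi): return cv2.inRange(hsv(c),np.array(lo),np.array(hi))
def blobs(m,amin=30):
    cs,_=cv2.findContours(m,cv2.RETR_EXTERNAL,cv2.CHAIN_APPROX_NONE)
    return sorted([k for k in cs if cv2.contourArea(k)>amin],key=cv2.contourArea,reverse=True)
def rect(c,k,z):
    P=np.array([ray(c,q,z)[:2] for q in k[:,0]],np.float32); return cv2.minAreaRect(P),P
def go(xyz,yaw=None):
    """shift for grasp point to xyz, tool down; tool-axes cm + turn"""
    s=ctrl.get_obs(); R=Ro.from_euler("xyz",s["eef_rot"]).as_matrix()
    y=s["eef_rot"][2]; yaw=y if yaw is None else yaw
    while yaw-y>np.pi/2: yaw-=np.pi
    while yaw-y<-np.pi/2: yaw+=np.pi
    T=Ro.from_euler("xyz",[np.pi,0,yaw]).as_matrix()
    tcp=np.array(xyz)-T[:,2]*ctrl.tcp_to_grasp
    d=R.T@(tcp-s["ee_pos"])*100; a=Ro.from_matrix(R.T@T).as_rotvec()
    print("shift cm",d.round(2),"turn",a.round(3),"yaw",yaw.round(3),"q6",s["qpos"][5].round(2),"force",s["force"].round(1))
def grasp():
    s=ctrl.get_obs(); R=Ro.from_euler("xyz",s["eef_rot"]).as_matrix(); return s["ee_pos"]+R[:,2]*ctrl.tcp_to_grasp
E
python3 - <<'E'
from h import *
c=ctrl.camera("top"); s=ctrl.camera("scene")
def show(n,m,z,k=2):
    for b in blobs(m)[:k]:
        r,P=rect(c,b,z); print(n,np.round(r[0],4),np.round(r[1],4),round(r[2],1),"px",cv2.boundingRect(b))
show("blue",mask(c,(100,120,40),(125,255,255)),.026,3)
show("green",mask(c,(50,100,40),(75,255,255)),.026,1)
show("red",mask(c,(0,180,60),(5,255,255))|mask(c,(172,180,60),(180,255,255)),.026,4)
show("orange",mask(c,(6,200,150),(14,255,255)),.034,3)
m=mask(c,(0,0,150),(180,60,255)); m[:165]=0;m[200:]=0;m[:,:200]=0;m[:,300:]=0
for b in blobs(m,20):
    r,P=rect(c,b,.012); print("ear",P.mean(0).round(4),np.round(r[1],3),cv2.boundingRect(b))
for n,cc in(("top",c),("scene",s)):
    h=mask(cc,(0,180,60),(5,255,255))|mask(cc,(172,180,60),(180,255,255))
    for b in blobs(h,15): print(n,"red px",cv2.boundingRect(b),b[:,0].mean(0).round(1))
big=lambda c,x,y,w,h:cv2.resize(c["img"][y:y+h,x:x+w],None,fx=4,fy=4,interpolation=cv2.INTER_CUBIC)
cv2.imwrite("pics/crop.png",np.vstack([big(c,185,140,130,65),big(s,255,110,130,65)]))
E
```

```text
blue [0.8781 0.458 ] [0.1277 0.1388] 89.8 px (33, 46, 52, 56)
blue [ 0.6427 -0.0227] [0.1002 0.2781] 6.1 px (191, 146, 111, 48)
green [ 0.4333 -0.2905] [0.126  0.1706] 2.1 px (319, 229, 69, 52)
red [0.6349 0.3019] [0.1707 0.1291] 89.9 px (83, 144, 70, 53)
red [ 0.3582 -0.0365] [0.0907 0.0215] 78.6 px (233, 276, 37, 15)
red [0.4471 0.3099] [0.0222 0.0344] 0.7 px (105, 241, 15, 10)
orange [0.4572 0.2895] [0.0383 0.025 ] 43.3 px (111, 236, 15, 15)
ear [0.6074 0.0583] [0.043 0.046] (206, 176, 19, 18)
ear [ 0.6173 -0.0266] [0.041 0.046] (239, 173, 19, 17)
ear [ 0.6263 -0.1094] [0.041 0.044] (272, 170, 18, 17)
top red px (83, 144, 70, 53) [117.4 170.2]
top red px (233, 276, 37, 15) [251.  283.3]
top red px (105, 241, 15, 10) [111.4 245. ]
scene red px (316, 149, 76, 50) [354.8 175. ]
scene red px (175, 169, 34, 17) [191.  176.4]
scene red px (299, 128, 7, 14) [301.7 135.7]
scene red px (300, 121, 8, 5) [303.5 123.6]
```

View pics/crop.png

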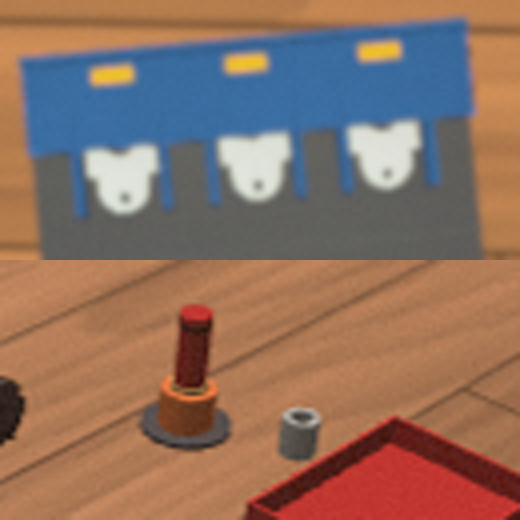

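The crop confirms three flanges, ear tips toward the robot, and the gauge upright. Rack origin is about (0.641, -0.024) with yaw about 0.109. Next is the press point on the left flange.

```bash
cat >> h.py <<'E'
RO=np.array([.641,-.0235]); RY=.109
def rk(x,y,z): c,s=np.cos(RY),np.sin(RY); return [RO[0]+c*x-s*y,RO[1]+s*x+c*y,z]
E
python3 - <<'E'
from h import *
c=ctrl.camera("top")
for y in(.085,0,-.085): print(proj(c,rk(-.028,y,.012)).round(1), proj(c,rk(-.046,y,.012)).round(1))
go(rk(-.028,.085,.15),np.pi+RY)
E
```

```text
[215.3 184.5] [215.9 191.5]
[248.5 181.4] [249.1 188.4]
[281.5 178.3] [282.2 185.3]Traceback (most recent call last):
  File "<stdin>", line 4, in <module>
  File "h.py", line 30, in go
    print("shift cm",d.round(2),"turn",a.round(3),"yaw",yaw.round(3),"q6",s["qpos"][5].round(2),"force",s["force"].round(1))
                                                        ^^^^^^^^^
AttributeError: 'float' object has no attribute 'round'
```

```bash
sed -i 's/yaw.round(3)/round(float(yaw),3)/' h.py; python3 - <<'E'
from h import *
go(rk(-.028,.085,.15),np.pi+RY)
E
```

```text
shift cm [-57.54 -35.77   7.42] turn [-0.001 -0.    -0.336] yaw 3.251 q6 -0.07 force [-0.1 -0.5 -0.6]
```

```bash
python3 -m jog '[[-28.8,-17.9,0,0,0,0],[-28.8,-17.9,0,0,0,0],[-28.8,-17.9,0,0,0,0],[-28.8,-17.9,0,0,0,0],[-28.8,-17.9,0,0,0,0],[-28.8,-17.9,0,0,0,0],[-28.8,-17.9,0,0,0,0],[-28.8,-17.9,0,0,0,0]]' 0 20
python3 -m jog '[[-28.7,-17.9,2,0,0,-0.336],[-28.7,-17.9,2,0,0,-0.336],[-28.7,-17.9,2,0,0,-0.336],[-28.7,-17.9,2,0,0,-0.336],[-28.7,-17.9,2,0,0,-0.336],[-28.7,-17.9,2,0,0,-0.336],[-28.7,-17.9,2,0,0,-0.336],[-28.7,-17.9,2,0,0,-0.336]]'
python3 - <<'E'
from h import *
go(rk(-.028,.085,.06),np.pi+RY)
E
```

```text
time_s: 1.05
ee_pos: [0.3664, 0.2941, 0.4046]
eef_rot: [-3.141, 0.0, 2.91]
force: [0.1, 0.1, -0.4]
grip_width: 0.0336
grip_force: 0.0
time_s: 1.85
ee_pos: [0.6058, 0.0546, 0.383]
eef_rot: [-3.141, -0.002, -3.036]
force: [0.3, 0.4, -0.2]
grip_width: 0.0009
grip_force: 0.0
shift cm [ 0.13  0.35 14.26] turn [-0.    -0.002 -0.003] yaw -3.033 q6 -1.65 force [ 0.3  0.4 -0.2]
```

```bash
python3 -m jog '[[0.2,0.4,5,0,0,0],[0.2,0.4,10,0,0,0],[0.2,0.4,14.3,0,0,0],[0.2,0.4,15.5,0,0,0],[0.2,0.4,16.5,0,0,0],[0.2,0.4,16.8,0,0,0],[0.2,0.4,16.8,0,0,0]]'
python3 -m jog '[[0,0,0.15,0,0,0],[0,0,0.3,0,0,0],[0,0,0.3,0,0,0]]'
python3 - <<'E'
from h import *
go(rk(-.028,.085,.0306),np.pi+RY)
c=ctrl.camera("top");s=ctrl.camera("scene")
b=lambda c,x,y,w,h:cv2.resize(c["img"][y:y+h,x:x+w],None,fx=4,fy=4,interpolation=cv2.INTER_CUBIC)
cv2.imwrite("pics/a1.png",np.vstack([b(c,185,140,130,65),b(s,215,185,130,85)]))
E
```

```text
time_s: 2.55
ee_pos: [0.6014, 0.0618, 0.2182]
eef_rot: [-3.141, 0.002, -3.032]
force: [0.0, 0.1, 0.2]
grip_width: 0.0002
grip_force: 0.0
time_s: 2.85
ee_pos: [0.6011, 0.0615, 0.2141]
eef_rot: [-3.142, 0.001, -3.032]
force: [0.1, 0.1, -0.1]
grip_width: 0.0006
grip_force: 0.0
shift cm [-0.24 -0.39  0.31] turn [-0.     0.001  0.   ] yaw -3.033 q6 -1.64 force [ 0.1  0.1 -0.1]
```

View pics/a1.png

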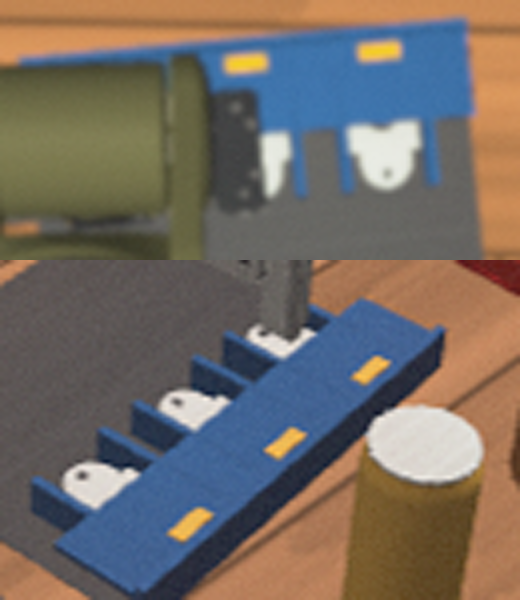

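The finger is over the left flange near the wall. My last measurement was taken before the arm settled, so I'll shift it back and press.

```bash
python3 -m jog '[[0.3,-0.4,0,0,0,0],[0.3,-0.4,0.1,0,0,0],[0.3,-0.4,0.3,0,0,0],[0.3,-0.4,0.3,0,0,0]]'
python3 -m jog '[[0,0,0.1,0,0,0],[0,0,0.1,0,0,0]]'
python3 - <<'E'
from h import *
go(rk(-.028,.085,.0306),np.pi+RY)
E
```

```text
time_s: 3.35
ee_pos: [0.5986, 0.0571, 0.2115]
eef_rot: [-3.141, 0.0, -3.032]
force: [-4.2, -2.2, 10.4]
grip_width: 0.0004
grip_force: 5.1
time_s: 3.55
ee_pos: [0.5987, 0.0572, 0.2114]
eef_rot: [-3.141, 0.001, -3.032]
force: [-8.1, -1.9, 19.8]
grip_width: 0.0003
grip_force: 9.7
shift cm [-0.53  0.02  0.04] turn [-0.     0.001  0.   ] yaw -3.033 q6 -1.65 force [-8.1 -1.9 19.8]
```

```bash
python3 -m jog '[[0.3,0,0,0,0,0],[0.8,0,0,0,0,0],[1.5,0,0,0,0,0],[2.5,0,0,0,0,0],[3.5,0,0,0,0,0],[4.5,0,0,0,0,0],[5,0,0,0,0,0],[5,0,0,0,0,0]]'
python3 - <<'E'
from h import *
go(rk(-.033,.085,.0306),np.pi+RY)
s=ctrl.camera("scene")
b=lambda c,x,y,w,h:cv2.resize(c["img"][y:y+h,x:x+w],None,fx=4,fy=4,interpolation=cv2.INTER_CUBIC)
cv2.imwrite("pics/a2.png",b(s,170,165,170,110))
E
```

```text
time_s: 4.35
ee_pos: [0.5492, 0.0517, 0.2114]
eef_rot: [-3.141, 0.004, -3.032]
force: [-1.8, -0.0, 15.4]
grip_width: 0.0006
grip_force: 7.6
shift cm [-5.01  0.02  0.06] turn [-0.     0.004  0.   ] yaw -3.033 q6 -1.65 force [-1.8 -0.  15.4]
```

View pics/a2.png

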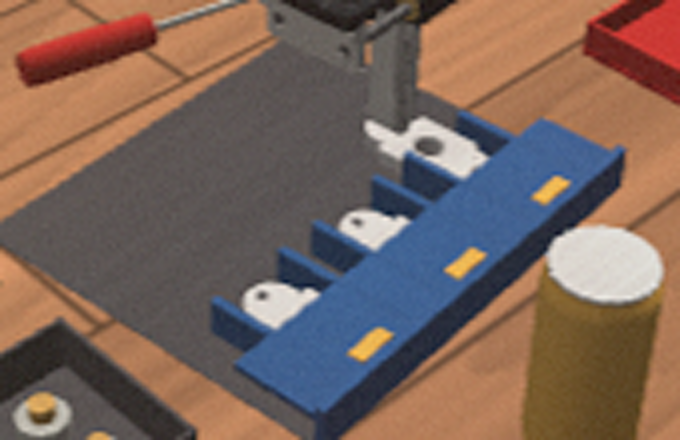

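The flange follows the finger and its bore is now visible. I'll finish the draw and move over the middle flange.

```bash
python3 -m jog '[[1,0,0.02,0,0,0],[2,0,0.04,0,0,0],[3,0,0.04,0,0,0],[4,0,0.04,0,0,0],[5,0,0.04,0,0,0],[6,0,0.04,0,0,0],[6.3,0,0.04,0,0,0],[6.3,0,0.04,0,0,0]]'
python3 -m jog '[[0,0,-2,0,0,0],[0,0,-5,0,0,0],[0,0,-5,0,0,0]]'
python3 - <<'E'
from h import *
go(rk(-.031,0,.0326),np.pi+RY)
E
```

```text
time_s: 5.2
ee_pos: [0.4871, 0.0449, 0.2114]
eef_rot: [-3.141, 0.006, -3.032]
force: [0.4, 0.1, 19.7]
grip_width: -0.0
grip_force: 9.6
time_s: 5.5
ee_pos: [0.4869, 0.0449, 0.2624]
eef_rot: [-3.141, 0.005, -3.032]
force: [0.3, -0.4, 0.1]
grip_width: 0.0004
grip_force: 0.0
shift cm [-11.45  -8.48   5.  ] turn [-0.     0.005  0.   ] yaw -3.033 q6 -1.66 force [ 0.3 -0.4  0.1]
```

```bash
python3 -m jog '[[-4,-3,0,0,0,0],[-8,-6,0,0,0,0],[-11.4,-8.5,0,0,0,0],[-11.4,-8.5,0,0,0,0],[-11.4,-8.5,3,0,0,0],[-11.4,-8.5,4.8,0,0,0],[-11.4,-8.5,5.2,0,0,0],[-11.4,-8.5,5.28,0,0,0]]'
python3 -m jog '[[0,0,0,0,0,0],[0,0,0,0,0,0]]'
python3 - <<'E'
from h import *
go(rk(-.031,0,.0306),np.pi+RY)
E
```

```text
time_s: 6.3
ee_pos: [0.6088, -0.0269, 0.211]
eef_rot: [-3.141, 0.002, -3.032]
force: [-23.0, 0.9, 59.3]
grip_width: 0.0007
grip_force: 29.5
time_s: 6.5
ee_pos: [0.6088, -0.0269, 0.2111]
eef_rot: [-3.141, 0.003, -3.032]
force: [-21.2, -0.7, 51.6]
grip_width: 0.0004
grip_force: 25.9
shift cm [-0.14 -0.02  0.01] turn [-0.001  0.003  0.001] yaw -3.033 q6 -1.78 force [-21.2  -0.7  51.6]
```

```bash
python3 -m jog '[[0,0,-0.25,0,0,0],[0.1,0,-0.25,0,0,0]]'
python3 -m jog '[[0.5,0,0,0,0,0],[1,0,0,0,0,0],[2,0,0,0,0,0],[3,0,0,0,0,0],[4,0,0,0,0,0],[5,0,0,0,0,0],[6,0,0,0,0,0],[6,0,0,0,0,0]]'
```

```text
time_s: 6.7
ee_pos: [0.608, -0.027, 0.2114]
eef_rot: [-3.141, 0.005, -3.032]
force: [2.6, 0.7, 19.1]
grip_width: 0.0007
grip_force: 9.3
time_s: 7.5
ee_pos: [0.5482, -0.0336, 0.2113]
eef_rot: [-3.14, 0.006, -3.032]
force: [-0.8, -0.5, 23.6]
grip_width: 0.0006
grip_force: 11.7
```

```bash
python3 -m jog '[[1,0,0,0,0,0],[2,0,0,0,0,0],[3,0,0,0,0,0],[4,0,0,0,0,0],[5,0,0,0,0,0],[5.3,0,0,0,0,0],[5.3,0,0,0,0,0]]'
python3 -m jog '[[0,0,-2,0,0,0],[0,0,-5,0,0,0],[0,0,-5,0,0,0]]'
python3 - <<'E'
from h import *
go(rk(-.031,-.085,.0326),np.pi+RY)
E
```

```text
time_s: 8.2
ee_pos: [0.4961, -0.0394, 0.2113]
eef_rot: [-3.14, 0.007, -3.032]
force: [2.4, -0.4, 24.0]
grip_width: 0.0006
grip_force: 11.9
time_s: 8.5
ee_pos: [0.4955, -0.0392, 0.2616]
eef_rot: [-3.14, 0.004, -3.032]
force: [0.7, -0.3, -0.5]
grip_width: 0.0005
grip_force: 0.0
shift cm [-11.51  -8.52   4.92] turn [-0.001  0.004  0.001] yaw -3.033 q6 -1.83 force [ 0.7 -0.3 -0.5]
```

```bash
python3 -m jog '[[-4,-3,0,0,0,0],[-8,-6,0,0,0,0],[-11.4,-8.5,0,0,0,0],[-11.4,-8.5,0,0,0,0],[-11.4,-8.5,3,0,0,0],[-11.4,-8.5,4.7,0,0,0],[-11.4,-8.5,5.0,0,0,0],[-11.4,-8.5,5.0,0,0,0]]'
python3 -m jog '[[0,0,0,0,0,0],[0,0,0,0,0,0]]'
python3 - <<'E'
from h import *
go(rk(-.031,-.085,.0306),np.pi+RY)
E
```

```text
time_s: 9.3
ee_pos: [0.6176, -0.1111, 0.2113]
eef_rot: [-3.141, 0.001, -3.032]
force: [-12.3, 1.4, 29.2]
grip_width: 0.0002
grip_force: 14.6
time_s: 9.5
ee_pos: [0.6176, -0.1111, 0.2113]
eef_rot: [-3.141, 0.001, -3.032]
force: [-11.4, 2.0, 29.8]
grip_width: 0.0003
grip_force: 14.4
shift cm [-0.18 -0.04  0.03] turn [-0.001  0.001  0.001] yaw -3.033 q6 -1.92 force [-11.4   2.   29.8]
```

Pressed at 30 N. I'll ease off a little, draw it out, lift and move aside to look.

```bash
python3 -m jog '[[0.1,0,-0.1,0,0,0],[0.5,0,-0.08,0,0,0],[1,0,-0.08,0,0,0],[2,0,-0.08,0,0,0],[3,0,-0.08,0,0,0],[4,0,-0.08,0,0,0],[5,0,-0.08,0,0,0],[6,0,-0.08,0,0,0]]'
python3 -m jog '[[1,0,0,0,0,0],[2,0,0,0,0,0],[3,0,0,0,0,0],[4,0,0,0,0,0],[5,0,0,0,0,0],[5.3,0,0,0,0,0],[5.3,0,0,0,0,0]]'
python3 -m jog '[[0,0,-3,0,0,0],[0,0,-8,0,0,0],[0,0,-13,0,0,0],[0,5,-17,0,0,0],[0,10,-17,0,0,0],[0,15,-17,0,0,0],[0,20,-17,0,0,0],[0,25,-17,0,0,0]]' 60
python3 -m jog '[[0,5,0,0,0,0],[0,10,0,0,0,0],[0,10,0,0,0,0],[0,10,0,0,0,0]]'
python3 - <<'E'
from h import *
c=ctrl.camera("top");s=ctrl.camera("scene")
cv2.imwrite("pics/b_top.png",c["img"]); cv2.imwrite("pics/b_s.png",s["img"])
b=lambda c,x,y,w,h:cv2.resize(c["img"][y:y+h,x:x+w],None,fx=4,fy=4,interpolation=cv2.INTER_CUBIC)
cv2.imwrite("pics/b.png",np.vstack([b(c,180,160,160,100)[:300],b(s,160,170,160,85)]))
E
```

```text
time_s: 10.3
ee_pos: [0.5584, -0.1177, 0.2114]
eef_rot: [-3.14, 0.005, -3.032]
force: [6.0, 0.9, 14.3]
grip_width: 0.0002
grip_force: 6.9
time_s: 11.0
ee_pos: [0.5057, -0.1236, 0.2113]
eef_rot: [-3.14, 0.004, -3.032]
force: [0.3, -0.5, 18.4]
grip_width: 0.0007
grip_force: 9.3
time_s: 11.8
ee_pos: [0.4782, 0.1153, 0.3792]
eef_rot: [3.142, -0.001, -3.032]
force: [0.9, -0.3, -0.2]
grip_width: 0.056
grip_force: 0.0
time_s: 12.2
ee_pos: [0.4679, 0.2133, 0.3789]
eef_rot: [-3.141, -0.001, -3.03]
force: [0.2, 0.1, -0.6]
grip_width: 0.0563
grip_force: 0.0
```

View pics/b.png

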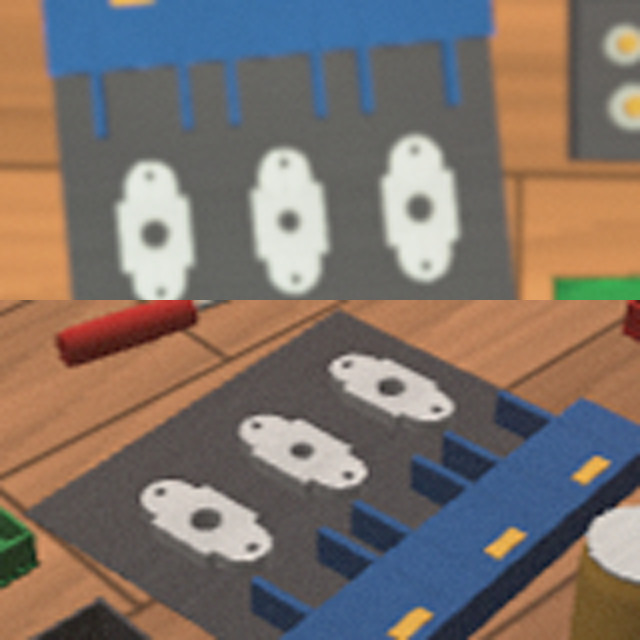

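All three are out, with bores at crop pixels (155,234), (289,220) and (419,207). The gauge position comes next, from the first pictures.

```bash
cat >> h.py <<'E'
def bores(c):
    """flange poses from bright blobs in top view; (bore xy, axis angle vs rack)"""
    m=mask(c,(0,0,150),(180,60,255)); out=[]
    for k in blobs(m,200):
        r,P=rect(c,k,.012); w,h=sorted(r[1])
        if not(.038<w<.055 and .08<h<.105): continue
        f=np.zeros_like(m); cv2.drawContours(f,[k],-1,255,-1); g=c["img"].min(2)
        inn=cv2.erode(f,np.ones((5,5))); hole=((inn>0)&(m==0)).astype(np.uint8)
        n,l,st,ce=cv2.connectedComponentsWithStats(hole)
        uc,vc=np.mean(k[:,0],0)
        j=min(range(1,n),key=lambda j:np.hypot(*(ce[j]-(uc,vc)))) if n>1 else None
        if j is not None:
            x,y=map(int,ce[j].round()); w8=np.clip(200-g[y-5:y+6,x-5:x+6].astype(float),0,None)
            Y,X=np.mgrid[y-5:y+6,x-5:x+6]; p=((X*w8).sum()/w8.sum(),(Y*w8).sum()/w8.sum())
            b=ray(c,p,.012)[:2]
        else: p=None;b=None
        e=cv2.fitLine(P,cv2.DIST_L2,0,.01,.01).ravel()
        out.append((b,np.array(r[0]),float(np.arctan2(e[1],e[0])),st[j,4] if j else 0))
    return out
E
python3 - <<'E'
from h import *
t,s=ctrl.camera("top"),ctrl.camera("scene")
for b in bores(t): print(b)
t["img"]=cv2.imread("pics/top0.png"); s["img"]=cv2.imread("pics/scene0.png")
print("cap by scene",ray(s,(303.5,123.4),.094))
k=[k for k in blobs(mask(s,(6,150,60),(18,255,255)),20)][:4]
for q in k: print("or",cv2.boundingRect(q))
q=mask(t,(0,180,60),(5,255,255)); q[:,:90]=0;q[:,130:]=0;q[:230]=0
print("top red",np.argwhere(q).min(0),np.argwhere(q).max(0))
for n,d in((t,(85,225,60,40)),(s,(280,110,50,55))):
    x,y,w,h=d; cv2.imwrite(f"pics/g{h}.png",cv2.resize(n["img"][y:y+h,x:x+w],None,fx=8,fy=8,interpolation=cv2.INTER_CUBIC))
a=cv2.imread("pics/g40.png");b=cv2.imread("pics/g55.png"); 
o=np.zeros((440,880,3),np.uint8); o[:320,:480]=a; o[:,480:]=b; cv2.imwrite("pics/g.png",o[:,:800])
E
```

```text
(array([0.51847409, 0.0489131 ]), array([0.51873904, 0.04874796]), 0.11247501522302628, np.int32(30))
(array([ 0.53748906, -0.11945042]), array([ 0.53661937, -0.11984028]), 0.10687461495399475, np.int32(29))
(array([ 0.52797951, -0.03615179]), array([ 0.52763093, -0.03675362]), 0.11932186782360077, np.int32(15))
(None, array([ 1.04706955, -0.68651581]), -0.7995030283927917, 0)
cap by scene [0.4531521  0.29185184 0.094     ]
or (301, 233, 35, 51)
or (343, 216, 30, 31)
or (295, 138, 15, 16)
top red [241 105] [250 118]
```

View pics/g.png

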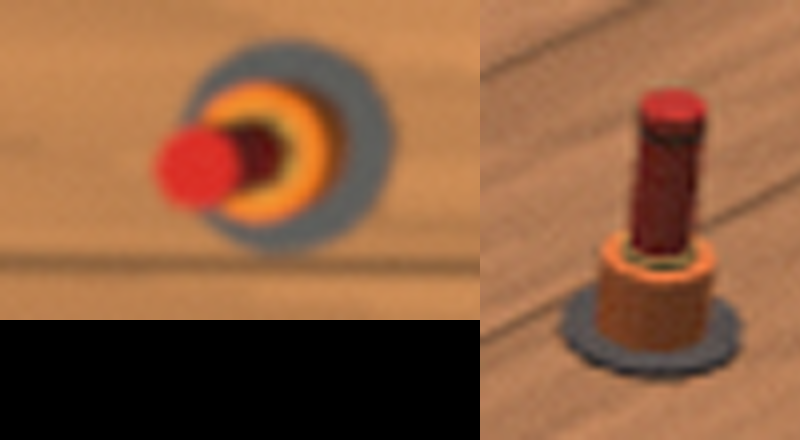

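The top crop shows the cap at full-image pixel (109.3,245.4), the cup rim at (117.7,243.6) and the disc at (120.8,243). The scene crop shows the cap at (303.8,123.1), the rim at (301.8,141.7) and the disc at (301,149.5).

```bash
python3 - <<'E'
from h import *
t,s=ctrl.camera("top"),ctrl.camera("scene")
for n,a,b,z in(("cap",(109.3,245.4),(303.8,123.1),.094),("rim",(117.7,243.6),(301.8,141.7),.034),("disc",(120.8,243),(301,149.5),.003)):
    print(n,ray(t,a,z)[:2].round(4),ray(s,b,z)[:2].round(4),two(t,a,s,b).round(4))
go([.4535,.2895,.20],np.pi+RY); go([.4535,.2895,.066],np.pi+RY)
E
```

```text
cap [0.4527 0.2957] [0.4525 0.2939] [0.4521 0.2954 0.0934]
rim [0.4525 0.2937] [0.4529 0.2931] [0.4524 0.2938 0.0336]
disc [0.4518 0.2948] [0.4482 0.2991] [0.4522 0.2938 0.007 ]
shift cm [ 0.7   7.92 -0.07] turn [-0.    -0.    -0.001] yaw -3.033 q6 -1.33 force [-0.5  0.7 -0.5]
shift cm [ 0.7   7.92 13.33] turn [-0.    -0.    -0.001] yaw -3.033 q6 -1.33 force [-0.5  0.7 -0.5]
```

```bash
python3 -m jog '[[0.8,4.2,0,0,0,0],[0.8,8.4,0,0,0,0],[0.8,8.4,0,0,0,0],[0.8,8.4,4,0,0,0],[0.8,8.4,8,0,0,0],[0.8,8.4,12,0,0,0],[0.8,8.4,13.3,0,0,0],[0.8,8.4,13.3,0,0,0]]'
python3 - <<'E'
from h import *
go([.4523,.2945,.066],np.pi+RY)
E
python3 -m jog '[[0,0,0,0,0,0],[0,0,0,0,0,0],[0,0,0,0,0,0],[0,0,0,0,0,0],[0,0,0,0,0,0],[0,0,0,0,0,0]]' 0 40
python3 -m jog '[[0,0,-0.5,0,0,0],[0,0,-1,0,0,0],[0,0,-3,0,0,0],[0,0,-6,0,0,0],[0,0,-9,0,0,0],[0,0,-9,0,0,0]]'
python3 - <<'E'
from h import *
print(grasp(), grasp()+np.array([0,0,-.062]))
t,s=ctrl.camera("top"),ctrl.camera("scene")
x,y=map(int,proj(s,grasp())); cv2.imwrite("pics/h.png",cv2.resize(s["img"][y-60:y+60,x-60:x+60],None,fx=5,fy=5,interpolation=cv2.INTER_CUBIC)); print(x-60,y-60)
E
```

```text
time_s: 13.3
ee_pos: [0.4519, 0.2945, 0.2458]
eef_rot: [-3.14, -0.003, -3.033]
force: [0.3, 1.1, 0.6]
grip_width: 0.0565
grip_force: 0.0
shift cm [-0.04  0.   -0.06] turn [-0.001 -0.003 -0.001] yaw -3.033 q6 -1.17 force [0.3 1.1 0.6]
time_s: 13.9
ee_pos: [0.4518, 0.2953, 0.2474]
eef_rot: [3.141, 0.001, -3.032]
force: [-1.2, -0.7, 7.2]
grip_width: 0.0236
grip_force: 40.0
time_s: 14.5
ee_pos: [0.452, 0.2954, 0.3408]
eef_rot: [3.139, 0.006, -3.032]
force: [0.2, -0.1, -0.3]
grip_width: 0.0238
grip_force: 40.0
[0.45297391 0.29591012 0.16041812] [0.45297391 0.29591012 0.09841812]
245 42
```

View pics/h.png

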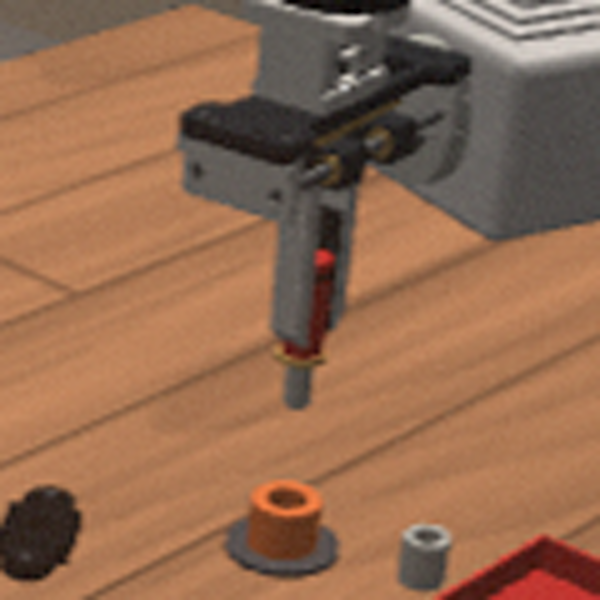

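The gauge hangs upright in the gripper, pin end at crop (297,405). Moving over the left flange.

```bash
python3 - <<'E'
from h import *
s=ctrl.camera("scene"); print(ray(s,(304.3,122.6),.097))
go([.5185,.0489,.105],np.pi+RY)
E
```

```text
[0.4550854  0.29263765 0.097     ]
shift cm [ -3.99 -25.2    5.07] turn [-0.    -0.001  0.   ] yaw -3.033 q6 -1.17 force [-1.   0.3 -1.2]
```

```bash
python3 -m jog '[[-0.8,-5,0,0,0,0],[-1.6,-10,0,0,0,0],[-2.4,-15,0,0,0,0],[-3.2,-20,0,0,0,0],[-4,-25.2,0,0,0,0],[-4,-25.2,0,0,0,0],[-4,-25.2,3,0,0,0],[-4,-25.2,5,0,0,0]]'
python3 -m jog '[[0,0,0,0,0,0],[0,0,0,0,0,0]]'
python3 - <<'E'
from h import *
go([.5185,.0489,.105],np.pi+RY)
t,s=ctrl.camera("top"),ctrl.camera("scene")
cv2.imwrite("pics/i_s.png",s["img"])
print("expected tip px at z",[(z,proj(s,[*grasp()[:2],z]).round(1)) for z in(.04,.012)], "bore", proj(s,[.5185,.0489,.012]))
x,y=218,150
o=np.hstack([cv2.resize(s["img"][y:y+75,x:x+75],None,fx=8,fy=8,interpolation=cv2.INTER_CUBIC)]); cv2.imwrite("pics/i.png",o)
E
```

```text
time_s: 15.45
ee_pos: [0.5184, 0.0488, 0.2843]
eef_rot: [3.141, -0.003, -3.033]
force: [-0.3, -0.1, -0.9]
grip_width: 0.0235
grip_force: 40.0
time_s: 15.65
ee_pos: [0.5189, 0.0494, 0.2866]
eef_rot: [3.141, -0.001, -3.032]
force: [0.5, 0.2, -0.3]
grip_width: 0.0231
grip_force: 40.0
shift cm [ 0.05 -0.05  0.12] turn [ 0.    -0.001  0.001] yaw -3.033 q6 -1.66 force [ 0.5  0.2 -0.3]
expected tip px at z [(0.04, array([258.4, 182.4])), (0.012, array([258.1, 191.4]))] bore [257.75694911 191.34172272]
```

View pics/i.png

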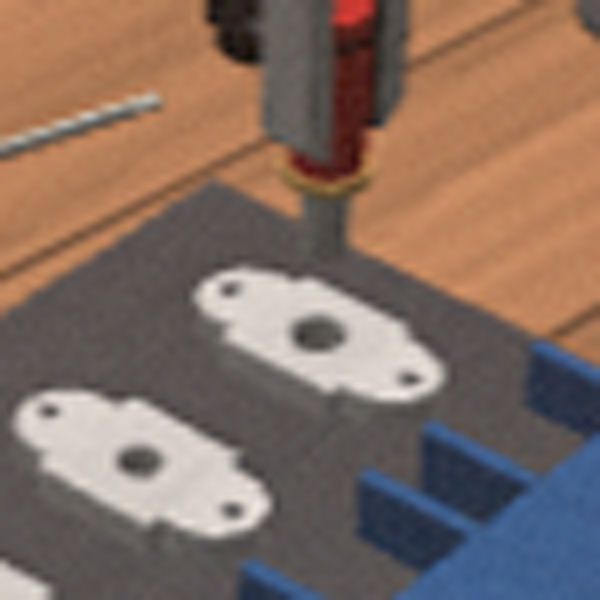

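The pin end at (258,181.4) and bore at (257.5,191.3) both match their predicted pixels within about 1 mm, so I'll go down.

```bash
python3 -m jog '[[0.05,-0.05,1.5,0,0,0],[0.05,-0.05,2.5,0,0,0],[0.05,-0.05,3.0,0,0,0],[0.05,-0.05,3.2,0,0,0],[0.05,-0.05,3.3,0,0,0],[0.05,-0.05,3.3,0,0,0]]'
python3 -m jog '[[0,0,0.1,0,0,0],[0,0,0.2,0,0,0],[0,0,0.2,0,0,0]]'; python3 -c "
from h import *
print(grasp(),ctrl.get_obs()['moment'])"
```

```text
time_s: 16.35
ee_pos: [0.5186, 0.0485, 0.254]
eef_rot: [-3.142, 0.0, -3.032]
force: [0.3, -0.4, -1.0]
grip_width: 0.0235
grip_force: 40.0
time_s: 16.65
ee_pos: [0.5185, 0.0485, 0.2517]
eef_rot: [3.142, 0.0, -3.032]
force: [0.3, 0.1, -1.7]
grip_width: 0.0236
grip_force: 40.0
[0.51846932 0.04847521 0.07132966] [-0.01783934  0.02959235  0.0246412 ]
```

```bash
python3 -m jog '[[0,0,0.2,0,0,0],[0,0,0.4,0,0,0],[0,0,0.4,0,0,0]]';python3 -m jog '[[0,0,0.2,0,0,0],[0,0,0.3,0,0,0],[0,0,0.3,0,0,0]]'; python3 -c "
from h import *
print(grasp(),ctrl.get_obs()['moment'])"
```

```text
time_s: 16.95
ee_pos: [0.5184, 0.0485, 0.2474]
eef_rot: [3.142, -0.001, -3.032]
force: [0.5, -0.5, -1.7]
grip_width: 0.0234
grip_force: 40.0
time_s: 17.25
ee_pos: [0.5184, 0.0485, 0.2445]
eef_rot: [3.142, -0.0, -3.032]
force: [0.3, 0.2, -1.3]
grip_width: 0.0235
grip_force: 40.0
[0.51834886 0.04847422 0.06414028] [ 0.02202662  0.01164486 -0.00944628]
```

It passes: the tip is about 1–2 mm above the bench with no force. I'll go a hair lower, hold, then lift and look for any knocked flange.

```bash
python3 -m jog '[[0,0,0.1,0,0,0],[0,0,0.1,0,0,0],[0,0,0.1,0,0,0]]';python3 -m jog '[[0,0,-1,0,0,0],[0,0,-2,0,0,0],[0,0,-4.2,0,0,0],[0,0,-4.2,0,0,0]]'; python3 - <<'E'
from h import *
t,s=ctrl.camera("top"),ctrl.camera("scene")
cv2.imwrite("pics/j_s.png",s["img"]); cv2.imwrite("pics/j_t.png",t["img"])
for b in bores(t): print(b)
# dark-in-white bores in scene
m=mask(s,(0,0,150),(180,60,255))
for k in blobs(m,150):
    u,v=k[:,0].mean(0)
    if 180<u<300 and 150<v<260:
        f=np.zeros_like(m);cv2.drawContours(f,[k],-1,255,-1);h=((cv2.erode(f,np.ones((3,3)))>0)&(m==0)).astype(np.uint8)
        n,l,st,ce=cv2.connectedComponentsWithStats(h)
        if n>1:
            j=1+np.argmax(st[1:,4]); print("scene",ce[j].round(1),st[j,4],ray(s,ce[j],.012).round(4))
go([.5280,-.0362,.090],np.pi+RY)
E
```

```text
time_s: 17.55
ee_pos: [0.5185, 0.0485, 0.2437]
eef_rot: [3.142, -0.0, -3.032]
force: [0.3, -0.4, -1.8]
grip_width: 0.0234
grip_force: 40.0
time_s: 17.95
ee_pos: [0.519, 0.0485, 0.289]
eef_rot: [-3.141, 0.005, -3.032]
force: [1.0, -0.5, -0.8]
grip_width: 0.0236
grip_force: 40.0
(array([ 0.53748474, -0.11945103]), array([ 0.53674233, -0.11982662]), 0.09577706456184387, np.int32(29))
scene [211.  224.5] 34 [ 0.537  -0.1203  0.012 ]
scene [235.1 207.2] 17 [ 0.5274 -0.037   0.012 ]
scene [257.1 191.5] 23 [0.5178 0.0473 0.012 ]
shift cm [-0.03 -8.52  1.58] turn [-0.     0.001  0.   ] yaw -3.033 q6 -1.66 force [-0.6 -1.  -1.5]
```

```bash
python3 -m jog '[[0,-4,0,0,0,0],[0,-8.5,0,0,0,0],[0,-8.5,0,0,0,0],[0,-8.5,1,0,0,0],[0,-8.5,2,0,0,0],[0,-8.5,2.6,0,0,0],[0,-8.5,2.9,0,0,0],[0,-8.5,2.9,0,0,0]]';python3 -m jog '[[0,0,0.05,0,0,0],[0,0,0.1,0,0,0],[0,0,0.1,0,0,0]]'; python3 -c "
from h import *
print(grasp()); go([.5280,-.0361,.075],np.pi+RY)"
```

```text
time_s: 18.85
ee_pos: [0.5277, -0.0355, 0.2561]
eef_rot: [3.141, -0.001, -3.032]
force: [-0.4, -0.2, -0.4]
grip_width: 0.0232
grip_force: 40.0
time_s: 19.15
ee_pos: [0.5277, -0.036, 0.2559]
eef_rot: [-3.142, 0.0, -3.032]
force: [0.7, 0.4, -0.7]
grip_width: 0.0236
grip_force: 40.0
[ 0.52780391 -0.03597736  0.07552161]
shift cm [-0.02 -0.02  0.05] turn [-0.  0.  0.] yaw -3.033 q6 -1.82 force [ 0.7  0.4 -0.7]
```

```bash
python3 -m jog '[[0,0,0.05,0,0,0],[0,0,0.1,0,0,0],[0,0,0.1,0,0,0]]';python3 -m jog '[[0,0,0.05,0,0,0],[0,0,0.1,0,0,0],[0,0,0.1,0,0,0]]';python3 -m jog '[[0,0,0.05,0,0,0],[0,0,0.1,0,0,0],[0,0,0.1,0,0,0]]'
```

```text
time_s: 19.45
ee_pos: [0.5277, -0.036, 0.2548]
eef_rot: [-3.142, 0.0, -3.032]
force: [0.0, -0.2, -1.1]
grip_width: 0.0236
grip_force: 40.0
time_s: 19.75
ee_pos: [0.5278, -0.0361, 0.254]
eef_rot: [-3.141, 0.001, -3.032]
force: [0.1, -1.7, 3.2]
grip_width: 0.0234
grip_force: 40.0
time_s: 20.05
ee_pos: [0.5279, -0.0362, 0.2536]
eef_rot: [-3.141, 0.001, -3.032]
force: [-1.9, -2.9, 10.3]
grip_width: 0.0232
grip_force: 40.0
```

```bash
python3 -m jog '[[0,0,0.08,0,0,0],[0,0,0.08,0,0,0],[0,0,0.08,0,0,0]]'; python3 -m jog '[[0,0,-1,0,0,0],[0,0,-2,0,0,0],[0,0,-3.5,0,0,0],[0,0,-3.5,0,0,0]]'
python3 - <<'E'
from h import *
s=ctrl.camera("scene"); cv2.imwrite("pics/k_s.png",s["img"])
m=mask(s,(0,0,150),(180,60,255))
for k in blobs(m,150):
    u,v=k[:,0].mean(0)
    if 180<u<300 and 150<v<260:
        f=np.zeros_like(m);cv2.drawContours(f,[k],-1,255,-1);h=((cv2.erode(f,np.ones((3,3)))>0)&(m==0)).astype(np.uint8)
        n,l,st,ce=cv2.connectedComponentsWithStats(h)
        if n>1:
            j=1+np.argmax(st[1:,4]); print("scene",ce[j].round(1),st[j,4],ray(s,ce[j],.012).round(4))
for p in([.5184,.0485,.012],[.528,-.036,.012],[.5375,-.1195,.012]): print(proj(s,p).round(1))
go([.5376,-.1194,.090],np.pi+RY)
E
```

```text
time_s: 20.35
ee_pos: [0.528, -0.0362, 0.2533]
eef_rot: [-3.141, 0.002, -3.032]
force: [-4.6, -2.5, 16.5]
grip_width: 0.0234
grip_force: 40.0
time_s: 20.75
ee_pos: [0.528, -0.036, 0.2889]
eef_rot: [-3.141, 0.003, -3.032]
force: [-0.6, -1.0, -1.7]
grip_width: 0.0235
grip_force: 40.0
scene [211.  224.5] 34 [ 0.537  -0.1203  0.012 ]
scene [235.1 207.2] 17 [ 0.5274 -0.037   0.012 ]
scene [257.1 191.5] 23 [0.5178 0.0473 0.012 ]
[257.6 191.4]
[235.5 207.2]
[211.4 224.4]
shift cm [-0.06 -8.4   1.73] turn [-0.     0.002  0.   ] yaw -3.033 q6 -1.82 force [-0.5 -0.  -1.3]
```

Middle plainly stops at 16 N, and nothing has moved. Now the right flange.

```bash
python3 -m jog '[[-0.05,-4,0,0,0,0],[-0.05,-8.4,0,0,0,0],[-0.05,-8.4,0,0,0,0],[-0.05,-8.4,1,0,0,0],[-0.05,-8.4,2,0,0,0],[-0.05,-8.4,2.7,0,0,0],[-0.05,-8.4,3.1,0,0,0],[-0.05,-8.4,3.1,0,0,0]]';python3 -m jog '[[0,0,0.1,0,0,0],[0,0,0.1,0,0,0],[0,0,0.1,0,0,0]]'; python3 -c "
from h import *
print(grasp()); go([.5376,-.1194,.075],np.pi+RY)"
```

```text
time_s: 21.6
ee_pos: [0.5373, -0.1189, 0.2552]
eef_rot: [3.141, -0.001, -3.032]
force: [0.0, 0.7, -0.8]
grip_width: 0.0234
grip_force: 40.0
time_s: 21.9
ee_pos: [0.5374, -0.1194, 0.2552]
eef_rot: [-3.141, 0.0, -3.032]
force: [-0.2, -0.1, -1.4]
grip_width: 0.0236
grip_force: 40.0
[ 0.53750169 -0.11945059  0.07481536]
shift cm [-0.02  0.   -0.02] turn [-0.  0.  0.] yaw -3.033 q6 -1.97 force [-0.2 -0.1 -1.4]
```

```bash
python3 -m jog '[[0,0,0.1,0,0,0],[0,0,0.2,0,0,0],[0,0,0.2,0,0,0]]';python3 -m jog '[[0,0,0.1,0,0,0],[0,0,0.2,0,0,0],[0,0,0.2,0,0,0]]'
```

```text
time_s: 22.2
ee_pos: [0.5373, -0.1195, 0.2528]
eef_rot: [3.142, -0.0, -3.032]
force: [-0.2, -0.2, -1.4]
grip_width: 0.0234
grip_force: 40.0
time_s: 22.5
ee_pos: [0.5373, -0.1195, 0.2508]
eef_rot: [3.142, -0.0, -3.032]
force: [0.7, -0.1, -1.2]
grip_width: 0.0235
grip_force: 40.0
```

```bash
python3 -m jog '[[0,0,0.2,0,0,0],[0,0,0.4,0,0,0],[0,0,0.6,0,0,0],[0,0,0.7,0,0,0],[0,0,0.7,0,0,0],[0,0,0.7,0,0,0]]'
python3 -m jog '[[0,0,-1,0,0,0],[0,0,-3,0,0,0],[0,0,-7,0,0,0],[0,0,-10,0,0,0],[0,0,-10,0,0,0],[0,0,-10,0,0,0]]'
python3 - <<'E'
from h import *
go([.4526,.2955,.15],np.pi+RY)
E
```

```text
time_s: 23.1
ee_pos: [0.5374, -0.1195, 0.2439]
eef_rot: [3.142, -0.0, -3.032]
force: [0.3, 0.1, -1.8]
grip_width: 0.0238
grip_force: 40.0
time_s: 23.7
ee_pos: [0.5372, -0.1194, 0.3445]
eef_rot: [-3.141, 0.001, -3.032]
force: [0.5, 0.2, -1.8]
grip_width: 0.0242
grip_force: 40.0
shift cm [ 3.89 42.17  1.38] turn [-0.001  0.001  0.   ] yaw -3.033 q6 -1.97 force [ 0.5  0.2 -1.8]
```

Right passes, so left and right go to the green tray and middle to the red. Returning the gauge to the stand.

```bash
python3 -m jog '[[0.5,5,0,0,0,0],[1,10,0,0,0,0],[1.5,15,0,0,0,0],[2,20,0,0,0,0],[2.5,25,0,0,0,0],[3,30,0,0,0,0],[3.4,35,0,0,0,0],[3.8,40,0,0,0,0]]'
python3 -m jog '[[0.1,2.2,0,0,0,0],[0.1,2.2,0,0,0,0],[0.1,2.2,0,0,0,0],[0.1,2.2,0,0,0,0]]'
python3 - <<'E'
from h import *
go([.4518,.2954,.11],np.pi+RY)
E
```

```text
time_s: 24.5
ee_pos: [0.4553, 0.2741, 0.3427]
eef_rot: [-3.141, -0.002, -3.032]
force: [1.1, -0.0, -1.2]
grip_width: 0.0237
grip_force: 40.0
time_s: 24.9
ee_pos: [0.4532, 0.2931, 0.3434]
eef_rot: [-3.141, -0.001, -3.033]
force: [0.0, 0.2, -1.2]
grip_width: 0.0234
grip_force: 40.0
shift cm [0.11 0.25 5.3 ] turn [-0.001 -0.001 -0.001] yaw -3.033 q6 -1.17 force [ 0.   0.2 -1.2]
```

```bash
python3 -m jog '[[0.1,0.25,3,0,0,0],[0.1,0.25,5.3,0,0,0],[0.1,0.25,5.3,0,0,0],[0.1,0.25,6.5,0,0,0],[0.1,0.25,7.5,0,0,0],[0.1,0.25,8.5,0,0,0],[0.1,0.25,9.2,0,0,0],[0.1,0.25,9.2,0,0,0]]'
python3 -m jog '[[0,0,0.1,0,0,0],[0,0,0.2,0,0,0],[0,0,0.3,0,0,0],[0,0,0.3,0,0,0]]'
```

```text
time_s: 25.7
ee_pos: [0.4516, 0.2963, 0.251]
eef_rot: [-3.141, -0.001, -3.032]
force: [0.0, -0.2, -1.4]
grip_width: 0.0238
grip_force: 40.0
time_s: 26.1
ee_pos: [0.4517, 0.2964, 0.249]
eef_rot: [3.142, 0.0, -3.032]
force: [-0.3, -0.4, -2.0]
grip_width: 0.0234
grip_force: 40.0
```

```bash
python3 -m jog '[[0,-0.1,0.1,0,0,0],[0,-0.1,0.15,0,0,0],[0,-0.1,0.15,0,0,0]]'
python3 -m jog '[[0,0,0.05,0,0,0],[0,0,0.05,0,0,0]]'
```

```text
time_s: 26.4
ee_pos: [0.4518, 0.2953, 0.2475]
eef_rot: [3.142, 0.0, -3.032]
force: [-0.2, -0.2, -1.4]
grip_width: 0.0236
grip_force: 40.0
time_s: 26.6
ee_pos: [0.4518, 0.2954, 0.2474]
eef_rot: [-3.142, 0.0, -3.032]
force: [-1.8, -2.3, 5.9]
grip_width: 0.0232
grip_force: 40.0
```

Seated with contact force. Release, rise, and check the gauge and flanges.

```bash
python3 -m jog '[[0,0,0,0,0,0],[0,0,0,0,0,0],[0,0,0,0,0,0],[0,0,0,0,0,0]]' 65
python3 -m jog '[[0,0,-2,0,0,0],[0,0,-5,0,0,0],[0,0,-9,0,0,0],[0,0,-13,0,0,0],[0,0,-13,0,0,0]]'
python3 - <<'E'
from h import *
t,s=ctrl.camera("top"),ctrl.camera("scene")
for b in bores(t): print(b)
go([.528,-.036,.12],np.pi+RY)
cv2.imwrite("pics/l.png",cv2.resize(s["img"][100:240,180:355],None,fx=4,fy=4,interpolation=cv2.INTER_CUBIC))
E
```

```text
time_s: 27.0
ee_pos: [0.4518, 0.2954, 0.2469]
eef_rot: [-3.142, -0.0, -3.032]
force: [-0.9, 0.2, 0.2]
grip_width: 0.0519
grip_force: 0.0
time_s: 27.5
ee_pos: [0.4521, 0.2956, 0.3822]
eef_rot: [3.138, 0.008, -3.032]
force: [0.0, -0.7, -0.5]
grip_width: 0.0611
grip_force: 0.0
(array([0.51847021, 0.04889659]), array([0.51874799, 0.04870566]), 0.11091852188110352, np.int32(31))
(array([ 0.53739293, -0.11932402]), array([ 0.53772193, -0.11945836]), 0.1256377249956131, np.int32(30))
(array([ 0.52798279, -0.03607577]), array([ 0.52763313, -0.03674707]), 0.11999936401844025, np.int32(17))
shift cm [ -3.97 -33.77   7.66] turn [0.    0.001 0.   ] yaw -3.033 q6 -1.17 force [-0.   0.5 -0.6]
```

View pics/l.png

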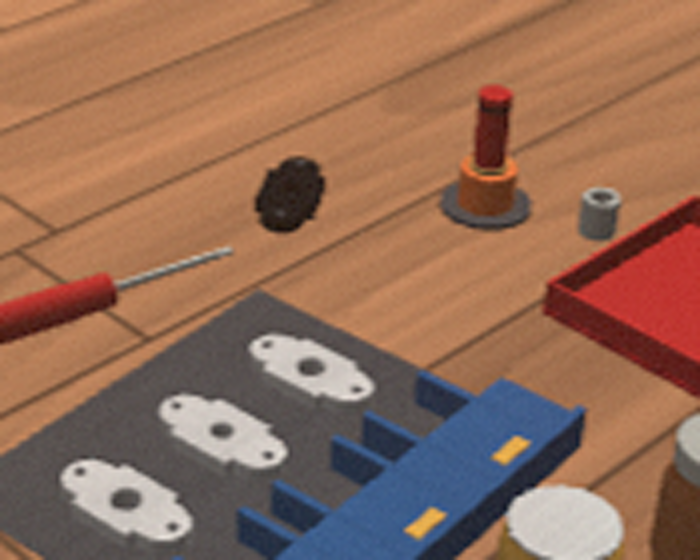

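The gauge stands upright in the cup and the flanges are unmoved. Fetching the middle flange.

```bash
python3 -m jog '[[-0.6,-5,0,0,0,0],[-1.2,-10,0,0,0,0],[-1.8,-15,0,0,0,0],[-2.4,-20,0,0,0,0],[-3,-25,0,0,0,0],[-3.5,-30,0,0,0,0],[-4,-33.8,0,0,0,0],[-4,-33.8,4,0,0,0]]'
python3 -m jog '[[0,0,4,0,0,0],[0,0,4,0,0,0],[0,0,4,0,0,0]]'
python3 - <<'E'
from h import *
go([.528,-.036,.0216],np.pi+RY)
E
```

```text
time_s: 28.4
ee_pos: [0.5294, -0.0403, 0.3386]
eef_rot: [-3.14, 0.005, -3.037]
force: [1.4, -0.0, -1.9]
grip_width: 0.0612
grip_force: 0.0
time_s: 28.7
ee_pos: [0.5285, -0.0361, 0.2968]
eef_rot: [3.141, -0.002, -3.032]
force: [1.4, 0.6, -0.1]
grip_width: 0.0614
grip_force: 0.0
shift cm [0.03 0.01 9.48] turn [ 0.001 -0.002  0.   ] yaw -3.033 q6 -1.82 force [ 1.4  0.6 -0.1]
```

```bash
python3 -m jog '[[0,0,4,0,0,0],[0,0,7,0,0,0],[0,0,8.7,0,0,0],[0,0,9.3,0,0,0],[0,0,9.3,0,0,0]]'
python3 -m jog '[[0,0,0,0,0,0],[0,0,0,0,0,0],[0,0,0,0,0,0],[0,0,0,0,0,0],[0,0,0,0,0,0]]' 0 40
python3 -m jog '[[0,0,-1,0,0,0],[0,0,-3,0,0,0],[0,0,-7,0,0,0],[0,0,-11,0,0,0],[0,0,-11,0,0,0],[0,0,-11,0,0,0]]'
python3 - <<'E'
from h import *
go([.6355,.3025,.11],np.pi)
E
```

```text
time_s: 29.2
ee_pos: [0.5289, -0.0361, 0.2049]
eef_rot: [-3.141, 0.001, -3.032]
force: [0.0, -0.5, 0.5]
grip_width: 0.0611
grip_force: 0.0
time_s: 29.7
ee_pos: [0.5287, -0.0362, 0.2051]
eef_rot: [-3.141, 0.002, -3.032]
force: [-1.5, 1.1, 7.3]
grip_width: 0.0434
grip_force: 40.0
time_s: 30.3
ee_pos: [0.5282, -0.0362, 0.3148]
eef_rot: [-3.141, 0.002, -3.032]
force: [0.1, -0.5, -1.8]
grip_width: 0.0431
grip_force: 40.0
shift cm [-14.35  32.5    2.45] turn [-0.     0.002  0.109] yaw -3.142 q6 -1.82 force [ 0.1 -0.5 -1.8]
```

```bash
python3 -m jog '[[-2,4.5,0,0,0,0],[-4,9,0,0,0,0],[-6,13.5,0,0,0,0],[-8,18,0,0,0,0],[-10,22.5,0,0,0,0],[-12,27,0,0,0,0.06],[-14,31.5,0,0,0,0.11],[-14.4,32.5,0,0,0,0.11]]'
python3 -m jog '[[0,0,2,0,0,0],[0,0,2,0,0,0],[0,0,2,0,0,0]]'
python3 - <<'E'
from h import *
go([.6355,.3025,.0306],np.pi)
E
```

```text
time_s: 31.1
ee_pos: [0.6358, 0.3068, 0.3112]
eef_rot: [-3.141, -0.003, -3.141]
force: [-0.6, 0.8, -1.4]
grip_width: 0.0436
grip_force: 40.0
time_s: 31.4
ee_pos: [0.6361, 0.3019, 0.293]
eef_rot: [-3.141, -0.002, 3.14]
force: [1.0, -0.8, -0.5]
grip_width: 0.0435
grip_force: 40.0
shift cm [0.04 0.07 8.2 ] turn [-0.001 -0.002 -0.001] yaw 3.142 q6 -1.18 force [ 1.  -0.8 -0.5]
```

```bash
python3 -m jog '[[0,0,3,0,0,0],[0,0,6,0,0,0],[0,0,7.5,0,0,0],[0,0,8.1,0,0,0],[0,0,8.2,0,0,0],[0,0,8.2,0,0,0]]'
python3 -m jog '[[0,0,0,0,0,0],[0,0,0,0,0,0],[0,0,0,0,0,0],[0,0,0,0,0,0]]' 65
python3 -m jog '[[0,0,-3,0,0,0],[0,0,-7,0,0,0],[0,0,-12,0,0,0],[0,0,-12,0,0,0],[0,-5,-12,0,0,0],[0,-10,-12,0,0,0],[0,-10,-12,0,0,0],[0,-10,-12,0,0,0]]'
python3 - <<'E'
from h import *
t,s=ctrl.camera("top"),ctrl.camera("scene")
for b in bores(t): print(b)
go([.5185,.0489,.12],np.pi+RY)
E
```

```text
time_s: 32.0
ee_pos: [0.6364, 0.3025, 0.2134]
eef_rot: [3.141, 0.002, 3.141]
force: [-1.0, -0.1, -1.2]
grip_width: 0.0434
grip_force: 40.0
time_s: 32.4
ee_pos: [0.6362, 0.3026, 0.2123]
eef_rot: [3.141, 0.0, 3.141]
force: [-0.3, 0.5, 0.2]
grip_width: 0.0607
grip_force: 0.0
time_s: 33.2
ee_pos: [0.6362, 0.2016, 0.332]
eef_rot: [3.141, 0.0, 3.139]
force: [0.2, -0.0, 0.2]
grip_width: 0.0611
grip_force: 0.0
(array([0.51848995, 0.04897913]), array([0.51879567, 0.04824273]), 0.10643672943115234, np.int32(24))
(array([ 0.53735946, -0.11921654]), array([ 0.53760344, -0.11946426]), 0.10237951576709747, np.int32(25))
shift cm [ 11.75 -15.44   3.14] turn [ 0.     0.    -0.109] yaw 3.251 q6 -1.32 force [ 0.4 -0.1  0.3]
```

```bash
python3 -m jog '[[3,-4,0,0,0,-0.05],[6,-8,0,0,0,-0.11],[9,-12,0,0,0,-0.11],[11.7,-15.4,0,0,0,-0.11],[11.7,-15.4,3,0,0,-0.11],[11.7,-15.4,3,0,0,-0.11],[11.7,-15.4,3,0,0,-0.11]]'
python3 - <<'E'
from h import *
t,s=ctrl.camera("top"),ctrl.camera("scene")
for b in bores(t): print(b)
go([.5185,.0487,.0246],np.pi+RY)
cv2.imwrite("pics/m.png",cv2.resize(s["img"][110:240,210:400],None,fx=4,fy=4,interpolation=cv2.INTER_CUBIC))
E
```

```text
time_s: 34.0
ee_pos: [0.5194, 0.0496, 0.3022]
eef_rot: [3.141, -0.001, -3.031]
force: [0.0, -0.3, 0.2]
grip_width: 0.061
grip_force: 0.0
(array([ 0.53737887, -0.11927956]), array([ 0.53658772, -0.11958489]), 0.10692945867776871, np.int32(29))
(array([0.62857533, 0.36111722]), array([0.62818211, 0.36039239]), 0.02949419803917408, np.int32(22))
(array([ 1.06036784, -0.6791345 ]), array([ 1.04280114, -0.67967635]), -1.0066149234771729, np.int32(4))
shift cm [ 0.12 -0.07  9.78] turn [-0.     0.001  0.002] yaw -3.033 q6 -1.66 force [ 0.9  0.2 -0.3]
```

View pics/m.png

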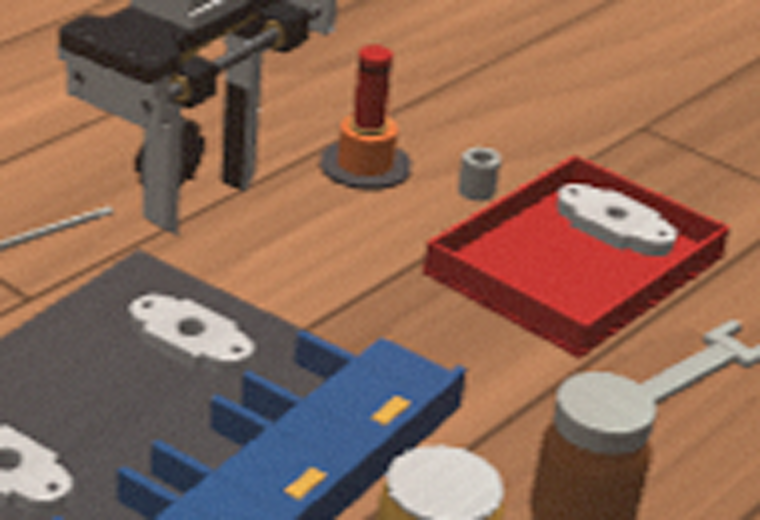

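The middle flange was knocked about 6 cm inside the red tray and lies flat against its left wall. Its centre is at about (-7, +58) mm in the tray, still within limits. Taking the left flange.

```bash
python3 -m jog '[[0.1,-0.1,4,0,0,0],[0.1,-0.1,7.5,0,0,0],[0.1,-0.1,9.2,0,0,0],[0.1,-0.1,9.7,0,0,0],[0.1,-0.1,9.7,0,0,0]]'
python3 -m jog '[[0,0,0,0,0,0],[0,0,0,0,0,0],[0,0,0,0,0,0],[0,0,0,0,0,0],[0,0,0,0,0,0]]' 0 40
python3 -m jog '[[0,0,-1,0,0,0],[0,0,-3,0,0,0],[0,0,-7,0,0,0],[0,0,-11,0,0,0],[0,0,-11,0,0,0],[0,0,-11,0,0,0]]'
python3 - <<'E'
from h import *
go([.4335,-.2535,.11],np.pi+.03)
E
```

```text
time_s: 34.6
ee_pos: [0.5185, 0.0479, 0.2052]
eef_rot: [-3.142, -0.0, -3.032]
force: [0.0, -0.4, 0.3]
grip_width: 0.061
grip_force: 0.0
time_s: 35.1
ee_pos: [0.5183, 0.0476, 0.2059]
eef_rot: [-3.142, 0.002, -3.032]
force: [-0.3, 0.7, 8.0]
grip_width: 0.0433
grip_force: 40.0
time_s: 35.7
ee_pos: [0.5178, 0.0475, 0.3157]
eef_rot: [-3.141, 0.002, -3.032]
force: [0.2, -0.2, -1.1]
grip_width: 0.0432
grip_force: 40.0
shift cm [ 11.66 -29.     2.52] turn [-0.     0.002  0.079] yaw -3.112 q6 -1.66 force [ 0.2 -0.2 -1.1]
```

```bash
python3 -m jog '[[1.9,-4.8,0,0,0,0],[3.8,-9.6,0,0,0,0],[5.7,-14.4,0,0,0,0],[7.6,-19.2,0,0,0,0],[9.5,-24,0,0,0,0.04],[11.4,-28.5,0,0,0,0.08],[11.65,-29.25,0,0,0,0.08],[11.65,-29.25,2,0,0,0.08]]'
python3 -m jog '[[0,0,0,0,0,0],[0,0,0,0,0,0],[0,0,0,0,0,0]]'
python3 - <<'E'
from h import *
go([.4335,-.256,.031],np.pi+.03)
E
```

```text
time_s: 36.5
ee_pos: [0.4336, -0.258, 0.2953]
eef_rot: [-3.14, 0.001, -3.115]
force: [0.9, 0.4, -1.0]
grip_width: 0.0436
grip_force: 40.0
time_s: 36.8
ee_pos: [0.4344, -0.2554, 0.2953]
eef_rot: [-3.142, 0.0, -3.111]
force: [-0.4, 0.0, -0.8]
grip_width: 0.0429
grip_force: 40.0
shift cm [ 0.09 -0.05  8.39] turn [-0.  0.  0.] yaw -3.112 q6 -2.21 force [-0.4  0.  -0.8]
```

```bash
python3 -m jog '[[0,-0.1,3,0,0,0],[0,-0.1,6,0,0,0],[0,-0.1,7.7,0,0,0],[0,-0.1,8.3,0,0,0],[0,-0.1,8.3,0,0,0],[0,-0.1,8.3,0,0,0]]'
python3 -m jog '[[0,0,0,0,0,0],[0,0,0,0,0,0],[0,0,0,0,0,0],[0,0,0,0,0,0]]' 58
python3 -m jog '[[0,0,-3,0,0,0],[0,0,-7,0,0,0],[0,0,-11,0,0,0],[0,0,-11,0,0,0]]'
python3 - <<'E'
from h import *
t,s=ctrl.camera("top"),ctrl.camera("scene")
for b in bores(t): print(b)
go([.5374,-.1193,.12],np.pi+RY)
E
```

```text
time_s: 37.4
ee_pos: [0.4345, -0.257, 0.2131]
eef_rot: [-3.141, 0.001, -3.112]
force: [0.0, -1.2, -1.6]
grip_width: 0.0434
grip_force: 40.0
time_s: 37.8
ee_pos: [0.4342, -0.257, 0.2123]
eef_rot: [-3.141, 0.0, -3.112]
force: [0.6, 1.1, 0.6]
grip_width: 0.0542
grip_force: 0.0
time_s: 38.2
ee_pos: [0.4346, -0.2573, 0.3269]
eef_rot: [-3.137, 0.007, -3.112]
force: [0.0, -0.7, 0.0]
grip_width: 0.0547
grip_force: 0.0
(array([ 0.5373858 , -0.11927663]), array([ 0.53672099, -0.1196952 ]), 0.11415858566761017, np.int32(29))
(array([0.62855348, 0.36110261]), array([0.62818211, 0.36039239]), 0.02949419803917408, np.int32(22))
(None, array([ 1.04155076, -0.6781227 ]), -0.9520049095153809, 0)
shift cm [-10.73  13.45   2.19] turn [-0.001  0.001 -0.08 ] yaw -3.033 q6 -2.21 force [-0.8  0.1 -1.5]
```

```bash
python3 -m jog '[[-3,3.8,0,0,0,0],[-6,7.6,0,0,0,-0.04],[-9,11.4,0,0,0,-0.08],[-10.7,13.45,0,0,0,-0.08],[-10.7,13.45,2,0,0,-0.08],[-10.7,13.45,2,0,0,-0.08],[-10.7,13.45,2,0,0,-0.08]]'
python3 - <<'E'
from h import *
t=ctrl.camera("top")
for b in bores(t): print(b)
go([.5374,-.1193,.0246],np.pi+RY)
E
```

```text
time_s: 39.0
ee_pos: [0.5369, -0.1196, 0.3009]
eef_rot: [3.141, -0.002, -3.033]
force: [0.1, -0.3, 0.6]
grip_width: 0.0546
grip_force: 0.0
(array([0.62856221, 0.36110962]), array([0.62818211, 0.36039239]), 0.03048735298216343, np.int32(22))
shift cm [-0.06  0.05  9.67] turn [ 0.    -0.001 -0.001] yaw -3.033 q6 -1.97 force [-0.6 -1.1  0.2]
```

```bash
python3 -m jog '[[-0.05,0.05,4,0,0,0],[-0.05,0.05,7.5,0,0,0],[-0.05,0.05,9.2,0,0,0],[-0.05,0.05,9.6,0,0,0],[-0.05,0.05,9.6,0,0,0]]'
python3 -m jog '[[0,0,0,0,0,0],[0,0,0,0,0,0],[0,0,0,0,0,0],[0,0,0,0,0,0],[0,0,0,0,0,0]]' 0 40
python3 -m jog '[[0,0,-1,0,0,0],[0,0,-3,0,0,0],[0,0,-7,0,0,0],[0,0,-11,0,0,0],[0,0,-11,0,0,0],[0,0,-11,0,0,0]]'
python3 - <<'E'
from h import *
t=ctrl.camera("top")
for b in bores(t): print(b)
go([.4325,-.3245,.11],np.pi+.03)
E
```

```text
time_s: 39.55
ee_pos: [0.5376, -0.1193, 0.2064]
eef_rot: [-3.142, 0.0, -3.033]
force: [0.8, 0.6, 0.3]
grip_width: 0.0547
grip_force: 0.0
time_s: 40.05
ee_pos: [0.5379, -0.119, 0.2073]
eef_rot: [-3.141, 0.002, -3.032]
force: [-1.8, -0.5, 6.7]
grip_width: 0.0433
grip_force: 40.0
time_s: 40.65
ee_pos: [0.5374, -0.1187, 0.3169]
eef_rot: [-3.141, 0.002, -3.032]
force: [-1.2, -0.1, -2.2]
grip_width: 0.0431
grip_force: 40.0
(array([0.62856951, 0.36111211]), array([0.62818211, 0.36039239]), 0.02949419803917408, np.int32(22))
shift cm [ 12.66 -19.31   2.52] turn [ 0.    -0.001  0.079] yaw -3.112 q6 -1.96 force [-0.1  0.6 -1.5]
```

```bash
python3 - <<'E'
from h import *
t,s=ctrl.camera("top"),ctrl.camera("scene")
b=lambda c,x,y,w,h:cv2.resize(c["img"][y:y+h,x:x+w],None,fx=4,fy=4,interpolation=cv2.INTER_CUBIC)
cv2.imwrite("pics/n.png",np.vstack([b(t,290,215,120,75),b(s,60,190,120,75)]))
E
```

```text
(no output)
```

View pics/n.png

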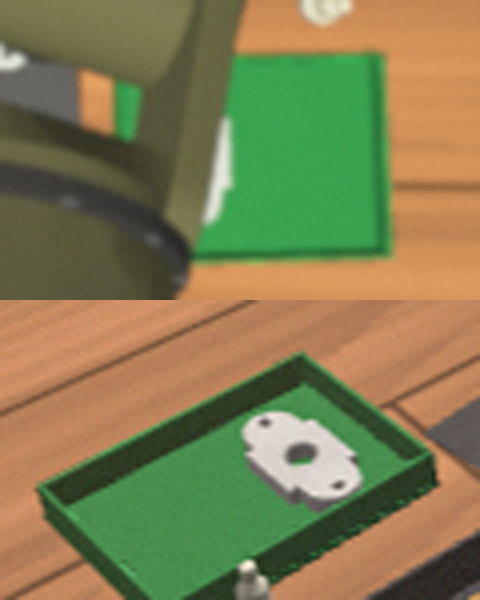

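The left flange lies flat in the green tray near its left side, only hidden from the top by the arm. Placing the last one beside it.

```bash
python3 -c "
from h import *
print(ray(ctrl.camera('scene'),(134.6,228.1),.016))"
python3 -m jog '[[2.5,-3.9,0,0,0,0],[5,-7.8,0,0,0,0],[7.5,-11.7,0,0,0,0.04],[10,-15.6,0,0,0,0.08],[12.6,-19.3,0,0,0,0.08],[12.6,-19.3,1,0,0,0.08],[12.6,-19.3,2,0,0,0.08],[12.6,-19.3,2,0,0,0.08]]'
python3 -m jog '[[0,0,0,0,0,0],[0,0,0,0,0,0]]'
python3 - <<'E'
from h import *
go([.4325,-.3245,.032],np.pi+.03)
E
```

```text
[ 0.43386388 -0.25721229  0.016     ]
time_s: 41.65
ee_pos: [0.4335, -0.3235, 0.2938]
eef_rot: [3.139, -0.003, -3.112]
force: [-0.0, 0.6, -1.1]
grip_width: 0.0435
grip_force: 40.0
time_s: 41.85
ee_pos: [0.434, -0.3237, 0.2962]
eef_rot: [-3.141, 0.0, -3.111]
force: [-1.1, 0.1, -0.8]
grip_width: 0.0432
grip_force: 40.0
shift cm [ 0.15 -0.08  8.38] turn [-0.     0.     0.001] yaw -3.112 q6 -2.31 force [-1.1  0.1 -0.8]
```

```bash
python3 -m jog '[[0.1,-0.1,3,0,0,0],[0.1,-0.1,6,0,0,0],[0.1,-0.1,7.7,0,0,0],[0.1,-0.1,8.3,0,0,0],[0.1,-0.1,8.3,0,0,0],[0.1,-0.1,8.3,0,0,0]]'
python3 -m jog '[[0,0,0,0,0,0],[0,0,0,0,0,0],[0,0,0,0,0,0],[0,0,0,0,0,0]]' 58
python3 -m jog '[[0,0,-3,0,0,0],[0,0,-7,0,0,0],[0,0,-12,0,0,0],[0,0,-16,0,0,0],[0,5,-16,0,0,0],[0,10,-16,0,0,0],[0,15,-16,0,0,0],[0,20,-16,0,0,0]]'
python3 -m jog '[[0,5,0,0,0,0],[0,10,0,0,0,0],[0,15,0,0,0,0],[0,20,0,0,0,0],[0,20,0,0,0,0],[0,20,0,0,0,0]]'
python3 - <<'E'
from h import *
t,s=ctrl.camera("top"),ctrl.camera("scene")
for b in bores(t): print(b)
cv2.imwrite("pics/z.png",np.vstack([t["img"][130:300],s["img"][80:340]]))
E
```

```text
time_s: 42.45
ee_pos: [0.4328, -0.3255, 0.214]
eef_rot: [-3.141, 0.001, -3.112]
force: [0.2, 0.0, -1.5]
grip_width: 0.043
grip_force: 40.0
time_s: 42.85
ee_pos: [0.4325, -0.3255, 0.2132]
eef_rot: [-3.141, 0.0, -3.112]
force: [-0.0, -0.2, 0.1]
grip_width: 0.0543
grip_force: 0.0
time_s: 43.65
ee_pos: [0.426, -0.1238, 0.3731]
eef_rot: [-3.141, 0.0, -3.113]
force: [0.2, 0.7, -0.4]
grip_width: 0.055
grip_force: 0.0
time_s: 44.25
ee_pos: [0.4206, 0.0751, 0.373]
eef_rot: [-3.141, 0.0, -3.11]
force: [0.1, -0.1, 0.8]
grip_width: 0.055
grip_force: 0.0
(array([ 0.43168526, -0.32541419]), array([ 0.43248513, -0.32563692]), 0.035245783627033234, np.int32(26))
(array([ 0.43430906, -0.256763  ]), array([ 0.43426967, -0.25713041]), 0.053561415523290634, np.int32(27))
(array([0.62852972, 0.36113055]), array([0.62818211, 0.36039239]), 0.02949419803917408, np.int32(22))
```

View pics/z.png

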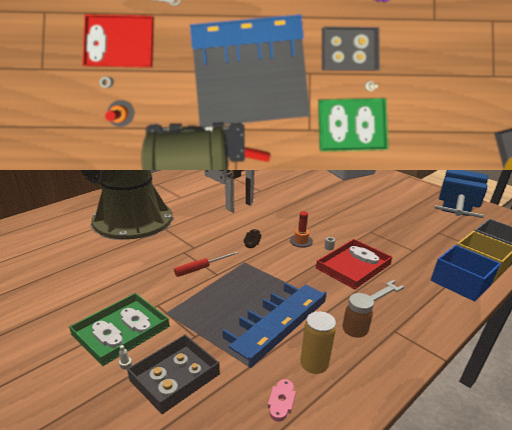

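The last picture shows two flanges in the green tray, one in the red tray at (97,42), the gauge upright at (303,225), and the bystanders unmoved. Handing in.

```bash
python3 -c "
from station import ctrl
print(ctrl.hand_in())"
```

```text
the job is handed in; nothing more can be done
None
```

I've handed the job in (no verdict came back): the gauge passed the left and right flanges (green tray) and stopped on the middle one (red tray, about 11 mm inside the y limit after a mid-run knock), and it is back upright in its stand with nothing else visibly disturbed.

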